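# Refit the control knob of the food warmer and keep it pressed

### The arm

A 6-joint arm with a two-finger parallel gripper is mounted at the origin on a cart in front of the work surface, level with it; the furniture and walls round the work are solid. World frame = base frame: x ahead of the robot, y to its left, z up, the work surface at z = 0. Lengths are in m, angles in rad, forces in N, time in s.
With the tool pointing down it reaches from about 0.325 to 0.775 m from the base axis. Payload 9.3 kg.
Tool frame: the origin (TCP) lies between the finger pads; the fingertips stand 8 mm ahead of it and the grasp point (between the pads) lies 11 mm behind it; x points along the fingers, y is the direction in which the jaws open and shut, and the axes are right-handed (so a half turn about x gives the same grasp; the last joint's range is limited). The gripper opens to 85 mm and grips with 20 to 120 N. Pads are 22 mm wide; open, the fingers measure 114 mm over their backs; the gripper's body (76 mm by 85 mm) begins 54 mm behind the grasp point. The pads swing forward as they close: fully open they stand 13 mm farther back than shut.
Start: joints at [-1.406, 0.259, 0.021, 1.334, 0, 1.418], TCP at [0.172, -0.522, 0.239] pointing down, gripper open.
Joint ranges: [-3.04, 3.04], [-0.91, 1.82], [-1.04, 1.36], [-1.92, 1.95], [-1.52, 1.45], [-3.14, 3.14]. Speed limits (rad/s): [2.22, 2.22, 2.79, 3.14, 3.14, 3.14].

### API

Orientations are given as a unit quaternion [w, x, y, z].
In Python, from plant import manip gives the robot as it stands. The module is installed in compiled form; this text tells all that it offers.
- The arm moves only by the tool jog_arm, never from a script. Its argument "plan" is text: rows parted by semicolons, each of 5 numbers parted by spaces: the opening in per cent of the stroke, from 0 (shut) to 100 (fully open), then the shift along the tool's x, y, z in m, then the turn about the tool's x in degrees. In form: grip tx ty tz spin; .... A call has 1 to 12 rows; each row is the pose to reach, as a shift and turn from the pose measured when the call began, along the tool's axes at that moment; what a row does not reach only later rows make up. A row lasts 1/12 s, in which the tool goes at most 41.7 mm and 7.16 degrees, less where a joint would pass 70% of its speed; a pose out of reach is approached as far as the arm can. A call with a gripper value outside its range is refused whole. The fingers move at their own pace and stop on an object; "force" is the grip in N (left out, the last holds). Time passes only in rows, so rows that repeat a pose let the fingers close. It gives the time, the measured TCP pose, the force and the opening at its end, in the units of the state.
- manip.state(): the state, without advancing time (a new reading comes with each control period).
- manip.capture(name): name is "scene" or "top" or "wrist"; returns (picture, depth): 480x640x3 uint8, red, green, blue; 480x640 float32, m along the optical axis (not along the pixel's ray), 0 where there is no reading.
- manip.camera_model(name): a dict with "fx", "fy", "cx", "cy" (pixels), "R" (3x3) and "t" (3): a world point X has camera coordinates R X + t. Camera axes: x right, y down, z forward; pixel columns grow to the right and rows downward; lengths in m; the calibration is good to about 2 mm. The wrist camera is an equidistant fisheye: a pixel r from the principal point sees the ray r / f radians off the axis. A picture is of the moment at which its call begins: read the wrist's pose just before it. camera_model takes no time and is no camera call; for the wrist camera it gives the pose at the moment of the call.
- manip.job_done(): hands the job in, once; it reports no verdict.
Trained networks look in the newest picture that a camera, given by its name, has taken for a name from the list of things; names that differ only in an ending like _2 or _b are one class to them, and where a whole thing is asked for, a point or a joint stands for the part that bears it (a point fixed in the world has none). Each returns a list of dicts, best first, with "score" (0 to 1); they miss things now and then, are a little off and sometimes report something else, mostly with a low value. They report only what shows in the picture. A call takes as long as a camera call.
- manip.silhouettes(camera, label): "region" (480x640 bool, what is visible of it) and "at" ([column, row] in pixels, amid what is visible of it).
The state is a dict: "time": time; "joint_positions": joint angles; "qd": joint speeds; "joint_efforts": joint torques, N m; "tcp_pos": TCP position; "tcp_rot": TCP orientation; "ft_force": force on the tool from outside, world axes, zero at the start; "wrist_torque": the same for the moment, N m; "opening": finger opening in m.
Only numpy, scipy, OpenCV 4.12 (cv2) and the standard library are available. Lean on these libraries where they do the work, as an engineer would, in place of code of your own. Each camera call takes 0.05 s, during which the arm holds its last target.

### The job

The food warmer's black control knob was washed and left in the small covered dish. Take the metal cover off the dish by its wooden knob and stand it upright on the counter beside the dish, then take out the control knob, turn it so that its D-shaped bore matches the bare D-shaped shaft of the warmer, push it fully home and press knob and shaft down against the spring, past half of its travel. Finish while still gripping the knob and holding it pressed down; leave the roll of grey tape and the order pad where they are.

Things in the scene. Friction and masses are not known exactly. Their poses are not given: they have to be found in the camera images.
- dish: white round dish, 124 mm across, 14 mm high; it does not move. Origin: centre of its underside. Inner floor 6 mm above the counter, 104 mm across. The counter is free round (0.35, 0.32). The cash box's face is at x = 0.41 m left of y = 0.33 m, the counter's near edge at x = 0.28 m; a tape dispenser (103 mm tall) stands at x 0.33 to 0.56, y 0.03 to 0.13 m.
- lid: loose hollow aluminium cover (bell) standing on the dish's inner floor over the control knob, 92 mm across, shell 50 mm high (84 mm inside width, 45 mm inside height), weighs about 150 g. Origin at the centre of its open underside, z up; to be lifted at least 40 mm straight up before it is moved sideways.
- lid_grip (a point): middle of the cover's round wooden knob: 24 mm across, 26 mm tall, from 54 to 80 mm above the cover's origin (stem 16 mm across below it); this point is 71 mm above the cover's origin.
- knob: loose black knob, 50 g, 36 mm tall, upright in the dish under the cover: skirt 50 mm across, 6 mm high, then a grip 44 mm long (x) with two flat sides 26 mm apart (y), up to the top. Origin: centre of underside; +x points to the white pointer line's end. Blind D bore from below, 18 mm deep, 1.5 mm lead-in, about 15.5 mm across, its flat on the +x side 3.6 mm off the axis; play 0.1 to 0.3 rad.
- knob_seat (a point): centre of the closed inner end of the knob's bore, on its axis, 18 mm above the knob's origin; meets shaft_tip when the knob is fully home.
- knob_pointer (a point): outer end of the white pointer line, on the knob's top edge: 22 mm along +x and 36 mm up from the knob's origin.
- warmer: fixed steel food warmer, 250 x 200 x 50 mm; grey control deck at its near (-x) side, hot plate with a black food tray at the far side. Origin: centre of its underside. The shaft stands 83 mm from it towards -x; the deck's top is 51 mm above the counter; the tray's edge is about 55 mm from the shaft axis and reaches about 103 mm above the counter.
- shaft_tip (a point): centre of the top of the bare upright brass D-shaft: 14 mm in diameter, flat 3 mm from the axis, standing 27 mm out of the deck, its top 2.5 mm tapering by 2 mm all round. z up; +x points from the axis to the flat: the knob fits when its +x (pointer) points the same way. The shaft turns only stiffly (0.2 N m).
- shaft (a joint): how far the shaft is pressed down against its spring, in m: 0 at rest, 0.006 at the stop. It starts to move at 4 N, reaches 4 mm at 8 N and the stop at 10 N. With the knob home and the shaft at the stop the knob's underside is still 3 mm clear of the deck.
- tape_grey: loose roll of grey tape, 82 mm across, 30 mm high, a bystander. Origin at the centre of its underside.
- order_pad: loose order pad, 130 x 94 x 13 mm, a bystander. Origin at the centre of its underside.

How it is judged:
On the way, in this order (a step that is already met when the one before it is completed fails the run):
1. the cover stands upright on the counter beside the dish, let go (height (world z) of lid between -0.005 and 0.005 m and angle between lid's own z axis and vertical below 0.08 rad and horizontal distance between lid and dish above 0.095 m and contact force between the fingers and lid below 0.1 N and linear speed of lid below 0.02 m/s), for 0.2 s.
2. the control knob is fully home on the D-shaft, pointer to the flat (z of knob_seat in the frame of shaft_tip between -0.003 and 0.002 m and horizontal distance between knob_seat and shaft_tip below 0.0025 m and angle between knob's own z axis and vertical below 0.12 rad and x of knob_pointer in the frame of shaft_tip above 0.018 m and angle between the x axis of knob and the x axis of shaft_tip, either way round below 0.35 rad), for 0.1 s.
At the end, for the whole second after the job is handed in: Knob home (bore end within 2 mm of shaft top, axes within 2.5 mm, upright to 0.12 rad, pointer to the flat within 0.35 rad), gripped by the fingers, shaft pressed over 3 mm of its 6; cover upright on the counter (5 mm, 0.08 rad), over 95 mm from the dish, centre to centre, at rest, let go (all of step 1 and all of step 2 and value of joint shaft above 0.003 m and contact force between the fingers and knob above 1 N); the arm keeps its last pose, push and grip.
It fails at once if the roll of grey tape is pushed more than 30 mm away (distance of tape_grey from where it was at the start of the episode above 0.03 m).
It fails at once if the order pad is pushed more than 30 mm away (distance of order_pad from where it was at the start of the episode above 0.03 m).
It also fails if it takes over 50 s, if anything falls off the work surface, if the arm or the gripper's body presses on something with over 40 N, if the wrist force passes 120 N, or if a joint passes its speed limit or range.

## Working session

There is one attempt and no reset: what is moved stays moved. The work goes in short steps, Python scripts to look and compute and a tool call to move; the robot and the scene stay as the last step left them, time stands still between calls to the robot, and variables do not carry over. Pictures are saved under pics/ and viewed, and the job is handed in when it is done.

Besides the shell and the picture viewer there is one more tool, called after "Request:" as name(argument=value, ...) on one line, values as JSON. jog_arm: Moves the arm, as the interface text tells. Its arguments: {"type":"object","properties":{"plan":{"type":"string"},"force":{"type":"number"}},"required":["plan"]}

```bash
mkdir -p pics; cat > h.py <<'E'
import numpy as np, cv2
from plant import manip
def cap(n,tag):
    p,d=manip.capture(n); cv2.imwrite(f'pics/{tag}.png',p[:,:,::-1]); return p,d
def w(n,u,v,d,m=None):
    m=m or manip.camera_model(n)
    R=np.array(m['R']);t=np.array(m['t'])
    u=np.asarray(u,float);v=np.asarray(v,float);d=np.asarray(d,float)
    c=np.stack([(u-m['cx'])/m['fx']*d,(v-m['cy'])/m['fy']*d,d],-1)
    return (c-t)@R
def proj(n,X):
    m=manip.camera_model(n);c=np.asarray(m['R'])@X+np.asarray(m['t'])
    return m['fx']*c[0]/c[2]+m['cx'],m['fy']*c[1]/c[2]+m['cy']
E
python3 - <<'E'
from h import *
np.set_printoptions(precision=4,suppress=True)
print(manip.state())
for n in ['scene','top']:
    p,d=cap(n,n+'0')
    m=manip.camera_model(n);print(n,m['fx'],-np.array(m['R']).T@m['t'])
    for l in ['dish','lid','lid_grip','warmer','shaft_tip','shaft','tape_grey','order_pad']:
        try:
            r=manip.silhouettes(n,l)
        except Exception as e: print(l,e);continue
        for q in r[:2]:
            v,u=np.nonzero(q['region']&(d>0)); P=w(n,u,v,d[v,u])
            print(n,l,round(q['score'],2),q['at'],len(u),np.median(P,0),P.min(0),P.max(0))
print(manip.state()['time'])
E
```

```text
{'time': 0.0, 'joint_positions': array([-1.4056,  0.2592,  0.0208,  1.3337, -0.    ,  1.4182]), 'qd': array([ 0.0011,  0.0003,  0.0017,  0.0008,  0.0007, -0.0022]), 'joint_efforts': array([ -0.003 , -55.5628,  34.454 ,   0.0136,  -0.0002,   0.    ]), 'tcp_pos': array([ 0.1718, -0.5222,  0.2387]), 'tcp_rot': array([-0.1114, -0.6982, -0.1124,  0.6982]), 'ft_force': array([-0.5912, -0.3486, -0.1892]), 'wrist_torque': array([-0.006 ,  0.0036, -0.0087]), 'opening': 0.08540655130428026}
scene 484.13839147236007 [0.1301 0.5583 0.8609]
scene dish 0.72 [246.3, 343.9] 585 [0.4931 0.2173 0.0084] [0.4679 0.1448 0.0019] [0.5867 0.2657 0.0179]
scene lid 0.67 [228.6, 322.1] 1985 [0.5188 0.2153 0.055 ] [0.4831 0.1582 0.0019] [0.5746 0.2514 0.0891]
scene lid_grip 0.63 [227.6, 324.8] 1933 [0.5192 0.2152 0.0551] [ 0.4831  0.157  -0.0012] [0.6044 0.2514 0.0891]
scene warmer 0.95 [294.1, 193.4] 8085 [ 0.6003 -0.1555  0.054 ] [ 0.4729 -0.3806 -0.0063] [ 0.7748 -0.0623  0.1035]
scene warmer 0.28 [323.8, 201.0] 44 [ 0.5209 -0.165   0.0692] [ 0.5171 -0.1716  0.0523] [ 0.5288 -0.1598  0.0813]
scene shaft_tip 
[... 789 characters left out ...]
3  0.2452 0.0887]
top warmer 0.57 [409.2, 178.1] 14272 [ 0.6052 -0.1798  0.0567] [ 0.4713 -0.307  -0.0165] [ 0.7541 -0.0677  0.1071]
top shaft_tip 0.49 [211.3, 213.8] 1871 [0.5257 0.1948 0.0544] [0.4833 0.1551 0.0083] [0.5737 0.2442 0.0887]
top shaft_tip 0.4 [404.0, 222.3] 42 [ 0.5198 -0.17    0.0757] [ 0.5153 -0.177   0.0536] [ 0.5255 -0.1634  0.0831]
top tape_grey 0.91 [277.9, 158.8] 816 [0.6262 0.0777 0.0276] [ 0.5829  0.0347 -0.0055] [0.674  0.1201 0.0347]
top tape_grey 0.49 [403.8, 221.1] 41 [ 0.5198 -0.1709  0.0757] [ 0.5153 -0.177   0.0509] [ 0.5279 -0.1641  0.0831]
top order_pad 0.75 [459.4, 307.9] 3068 [ 0.3524 -0.2827  0.0091] [ 0.2841 -0.3364 -0.0059] [ 0.422  -0.2324  0.0169]
0.9
```

View pics/scene0.png

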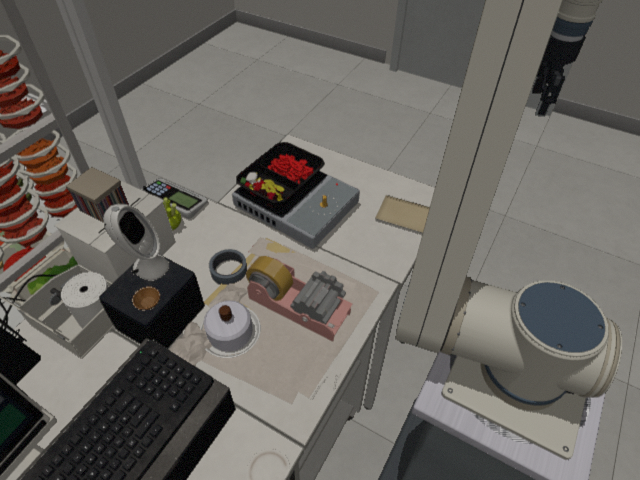

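View pics/top0.png

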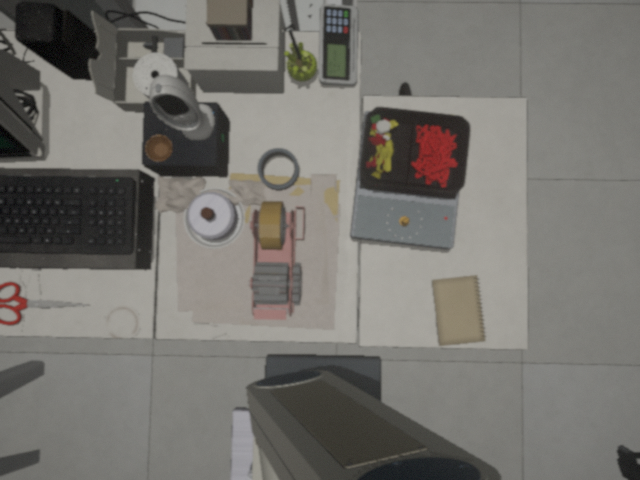

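```bash
python3 - <<'E'
import cv2,numpy as np
a=cv2.imread('pics/top0.png');b=cv2.imread('pics/scene0.png')
A=cv2.resize(a[195:250,375:435],(400,367),interpolation=cv2.INTER_CUBIC)
B=cv2.resize(b[170:225,295:355],(400,367),interpolation=cv2.INTER_CUBIC)
cv2.imwrite('pics/crop0.png',np.hstack([A,B]))
from h import *
import h
# wooden knob top points from stored? recapture
np.set_printoptions(precision=4,suppress=True)
for n in ['top','scene']:
    p,d=manip.capture(n)
    vv,uu=np.mgrid[0:480,0:640]; P=w(n,uu,vv,d)
    def rep(name,lo,hi,c,r):
        m=(d>0)&(P[...,2]>lo)&(P[...,2]<hi)&(np.hypot(P[...,0]-c[0],P[...,1]-c[1])<r)
        Q=P[m];print(n,name,len(Q),Q.mean(0),(Q.min(0)+Q.max(0))/2,Q.min(0),Q.max(0))
    rep('lidknobtop',.08,.1,(.525,.197),.04)
    rep('shell',.045,.06,(.525,.197),.06)
    rep('shafttop',.074,.09,(.52,-.168),.02)
    rep('shaft',.056,.09,(.52,-.168),.02)
    rep('deck',.04,.056,(.5,-.17),.03)
    rep('dishrim',.009,.018,(.525,.2),.08)
E
```

```text
top lidknobtop 123 [0.5283 0.2007 0.0847] [0.5287 0.2007 0.0849] [0.5179 0.1896 0.0803] [0.5394 0.2119 0.0896]
top shell 1593 [0.5273 0.1991 0.0541] [0.5281 0.2012 0.0525] [0.4833 0.1556 0.045 ] [0.573  0.2468 0.0599]
top shafttop 32 [ 0.5212 -0.1711  0.077 ] [ 0.5216 -0.1702  0.0771] [ 0.5159 -0.1766  0.0742] [ 0.5272 -0.1639  0.0801]
top shaft 45 [ 0.5202 -0.1709  0.0736] [ 0.5214 -0.1752  0.0684] [ 0.5155 -0.1866  0.0567] [ 0.5272 -0.1638  0.0801]
top deck 648 [ 0.5015 -0.1703  0.0498] [ 0.5042 -0.1699  0.048 ] [ 0.4786 -0.1998  0.0402] [ 0.5299 -0.1401  0.0559]
top dishrim 877 [0.5408 0.1992 0.0129] [0.5246 0.2035 0.0135] [0.4482 0.1275 0.009 ] [0.601  0.2795 0.018 ]
scene lidknobtop 115 [0.5288 0.2057 0.0853] [0.5296 0.205  0.0849] [0.5184 0.1936 0.0801] [0.5409 0.2165 0.0897]
scene shell 1340 [0.5244 0.2101 0.0549] [0.5296 0.2049 0.0525] [0.4837 0.1593 0.0452] [0.5756 0.2505 0.0599]
scene shafttop 19 [ 0.5226 -0.1668  0.0774] [ 0.5237 -0.1671  0.078 ] [ 0.5179 -0.1725  0.0741] [ 0.5295 -0.1618  0.0819]
scene shaft 45 [ 0.5221 -0.1659  0.0702] [ 0.5235 -0.1668  0.0692] [ 0.5175 -0.1725  0.0564] [ 0.5295 -0.1611  0.0819]
scene deck 321 [ 0.5005 -0.1698  0.0506] [ 0.5043 -0.1706  0.0481] [ 0.4794 -0.1998  0.0402] [ 0.5293 -0.1415  0.056 ]
scene dishrim 672 [0.5276 0.2152 0.0134] [0.5239 0.1999 0.0135] [0.4473 0.1201 0.009 ] [0.6004 0.2798 0.018 ]
```

View pics/crop0.png

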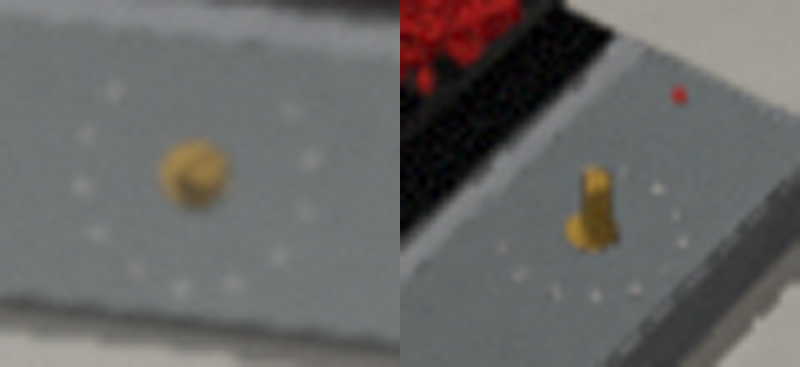

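```bash
python3 - <<'E'
from h import *
np.set_printoptions(precision=3,suppress=True,linewidth=200)
p,d=manip.capture('top')
vv,uu=np.mgrid[0:480,0:640]; P=w('top',uu,vv,d)
for x in np.arange(.60,.29,-.02):
    r=[]
    for y in np.arange(.40,.10,-.02):
        m=(abs(P[...,0]-x)<.01)&(abs(P[...,1]-y)<.01)&(d>0)
        r.append(int(1000*P[m][:,2].max()) if m.any() else -99)
    print('%.2f'%x,r)
from scipy.spatial.transform import Rotation as R
s=manip.state();q=s['tcp_rot'];print(s['time'],R.from_quat(np.roll(q,-1)).as_matrix())
cap('wrist','w0')
E
```

```text
0.60 [101, 101, 102, 102, 109, 124, 122, 121, 119, 119, 123, 121, 17, 19, 29, 33]
0.58 [122, 122, 124, 123, 124, 24, 30, 32, 31, 52, 53, 52, 23, 25, 22, 31]
0.56 [125, 126, 126, 124, 119, 26, 30, 29, 56, 59, 61, 60, 58, 20, 20, 76]
0.54 [124, 125, 126, 126, 121, 22, 25, 25, 60, 87, 89, 59, 59, 16, 73, 99]
0.52 [125, 124, 124, 125, 117, 4, 10, 15, 58, 86, 90, 81, 63, 16, 80, 106]
0.50 [123, 123, 122, 122, 118, 3, 9, 15, 56, 59, 60, 59, 60, 15, 80, 107]
0.48 [120, 123, 122, 121, 117, 6, 9, 10, 16, 53, 57, 55, 16, 8, 63, 102]
0.46 [120, 119, 121, 122, 112, 4, 10, 10, 11, 18, 14, 16, 9, 8, 50, 81]
0.44 [113, 116, 112, 114, 99, 3, 10, 11, 11, 11, 9, 10, 9, 8, 50, 76]
0.42 [100, 102, 101, 101, 102, 5, 12, 12, 11, 8, 9, 8, 11, 7, 86, 91]
0.40 [3, 3, 2, 3, 2, 4, 11, 12, 10, 9, 10, 8, 9, 8, 85, 90]
0.38 [3, 3, 3, 5, 4, 4, 10, 13, 9, 10, 12, 9, 10, 9, 82, 90]
0.36 [3, 3, 3, 4, 4, 3, 6, 12, 12, 14, 14, 13, 12, 12, 66, 76]
0.34 [8, 5, 3, 4, 3, 4, 4, 13, 15, 15, 15, 14, 11, 10, 61, 63]
0.32 [4, 4, 4, 3, 3, 4, 5, 4, 9, 9, 11, 9, 11, 9, 8, 7]
0.30 [5, 4, 6, 4, 4, 3, 4, 4, 3, 3, 4, 4, 5, 4, 4, 4]
1.05 [[ 0.     0.312 -0.95 ]
 [-0.    -0.95  -0.312]
 [-1.     0.    -0.   ]]
```

View pics/w0.png

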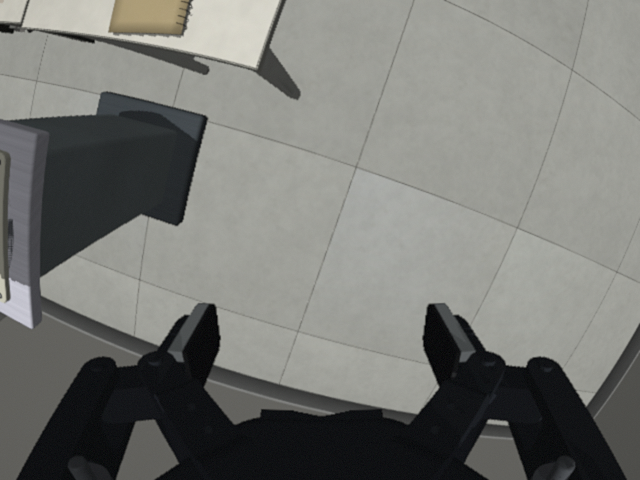

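```bash
cat >> h.py <<'E'
from scipy.spatial.transform import Rotation as Rot
np.set_printoptions(precision=4,suppress=True,linewidth=200)
def pose():
    s=manip.state(); return np.array(s['tcp_pos']),Rot.from_quat(np.roll(s['tcp_rot'],-1)).as_matrix(),s
def to(x,y,z):
    p,M,s=pose(); print('t',round(s['time'],2),'tcp',p,'yawY %.1f'%np.degrees(np.arctan2(M[1,1],M[0,1])),'j',s['joint_positions'],'op',s['opening'],'F',s['ft_force']); sh=M.T@(np.array([x,y,z])-p); print('shift',sh); return sh
def wray(u,v,m):
    a=(u-m['cx'])/m['fx'];b=(v-m['cy'])/m['fy'];r=np.hypot(a,b);
    k=np.where(r>1e-9,np.sin(r)/np.maximum(r,1e-9),1)
    return np.stack([a*k,b*k,np.cos(r)],-1)
def ww(u,v,d,m):
    c=wray(np.asarray(u,float),np.asarray(v,float),m); c=c/c[...,2:]*np.asarray(d)[...,None]
    return (c-np.array(m['t']))@np.array(m['R'])
def wproj(X,m):
    c=(np.asarray(X)@np.array(m['R']).T+np.array(m['t'])); th=np.arctan2(np.hypot(c[...,0],c[...,1]),c[...,2]); ph=np.arctan2(c[...,1],c[...,0])
    return m['cx']+m['fx']*th*np.cos(ph),m['cy']+m['fy']*th*np.sin(ph)
E
python3 -c "
from h import *
to(.50,-.17,.239)
m=manip.camera_model('wrist');print(m['fx'],m['cx'],m['cy'],-np.array(m['R']).T@m['t'],m['R'])"
```

```text
t 1.1 tcp [ 0.1719 -0.5224  0.2393] yawY -71.8 j [-1.4056  0.2586  0.0215  1.3337  0.      1.4182] op 0.08594284536915205 F [0.7563 0.165  0.8914]
shift [ 0.0003 -0.2323 -0.4218]
371.64829954431775 321.07951346700827 237.2738147294597 [ 0.2453 -0.4987  0.3736] [[ 0.3129 -0.9498  0.0003]
 [-0.904  -0.2977  0.3069]
 [-0.2914 -0.0963 -0.9518]]
```

Request:
jog_arm(plan="100 0 -0.025 -0.036 0; 100 0 -0.05 -0.073 0; 100 0 -0.075 -0.11 0; 100 0 -0.1 -0.146 0; 100 0 -0.126 -0.183 0; 100 0.005 -0.152 -0.22 0; 100 0.01 -0.177 -0.256 0; 100 0.015 -0.202 -0.292 0; 100 0.02 -0.228 -0.329 0; 100 0.02 -0.252 -0.365 0; 100 0.02 -0.252 -0.365 0; 100 0.02 -0.252 -0.365 0")

```text
time: 2.1
tcp_pos: [0.4419, -0.1653, 0.2191]
tcp_rot: [0.113, 0.698, 0.114, -0.698]
ft_force: [0.1, -0.8, -0.3]
opening: 0.0852
```

```bash
python3 - <<'E'
from h import *
to(.44,-.17,.22)
m=manip.camera_model('wrist');p,d=cap('wrist','w1')
u,v=wproj([.522,-.1685,.078],m);print(u,v)
u,v=int(u),int(v)
c=p[max(v-50,0):v+50,u-60:u+60,::-1];cv2.imwrite('pics/w1c.png',cv2.resize(c,None,fx=6,fy=6,interpolation=cv2.INTER_CUBIC))
np.savez('w1.npz',p=p,d=d,**{k:np.array(m[k]) for k in m})
E
```

```text
t 2.1 tcp [ 0.4419 -0.1653  0.2191] yawY -71.5 j [-0.5368  0.1328 -0.1925  1.2455  0.0012  2.2824] op 0.08520854916785003 F [ 0.1233 -0.7749 -0.3225]
shift [-0.0009  0.0039  0.0033]
359.3799093952586 124.91955093180552
```

View pics/w1c.png

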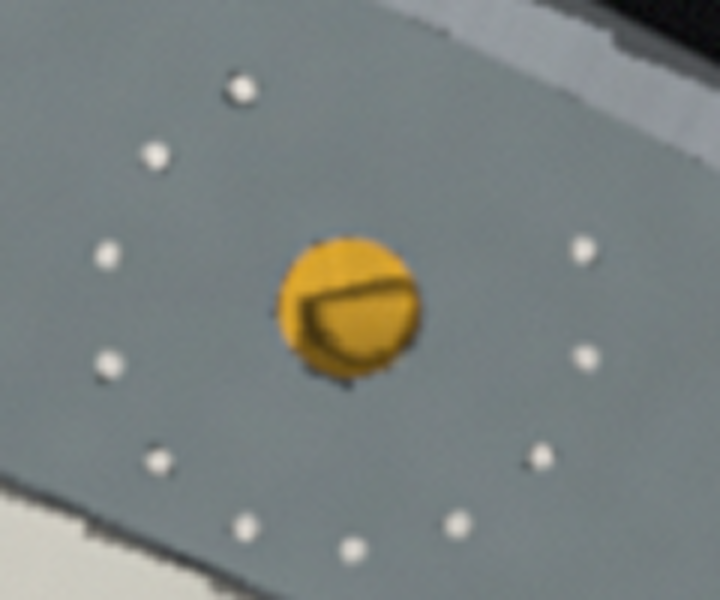

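```bash
python3 - <<'E'
from h import *
z=np.load('w1.npz');p=z['p'];m={k:z[k] for k in ['fx','fy','cx','cy','R','t']}
def pl(u,v,h):
    r=wray(np.array(u,float),np.array(v,float),m)@m['R']; o=-m['R'].T@m['t']; return o+r*((h-o[2])/r[2])
for h in (.0755,.078):
    a=pl(299+305/6,74+298/6,h);b=pl(299+415/6,74+280/6,h);e=b-a
    n=np.array([-e[1],e[0]]);print(h,a,b,np.linalg.norm(e),np.degrees(np.arctan2(n[1],n[0])))
# rectified top view at z=.078, 0.1mm... px
def rect(h,name):
    s=0.0001;X=.522+(300-np.mgrid[0:600,0:600][0])*s;Y=-.168-(np.mgrid[0:600,0:600][1]-300)*s
    u,v=wproj(np.stack([X,Y,X*0+h],-1),m)
    o=cv2.remap(p,u.astype(np.float32),v.astype(np.float32),cv2.INTER_CUBIC);return o
cv2.imwrite('pics/r1.png',rect(.078,'')[...,::-1])
E
```

```text
0.0755 [ 0.5206 -0.1618  0.0755] [ 0.5273 -0.1739  0.0755] 0.013840252553850714 29.062423038013588
0.078 [ 0.5205 -0.1616  0.078 ] [ 0.5272 -0.1736  0.078 ] 0.01371577465105815 29.062423038013424
```

View pics/r1.png

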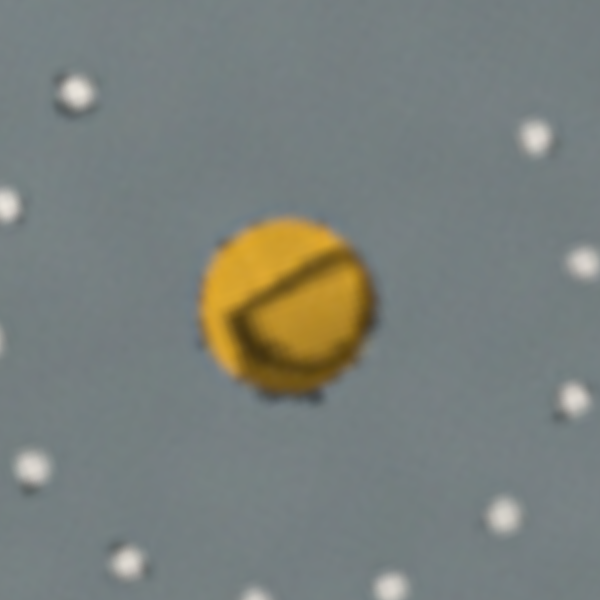

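```bash
python3 - <<'E'
from h import *
z=np.load('w1.npz');p=z['p'];m={k:z[k] for k in ['fx','fy','cx','cy','R','t']}
hsv=cv2.cvtColor(p,cv2.COLOR_RGB2HSV)
mk=((hsv[...,1]>120)&(hsv[...,0]>12)&(hsv[...,0]<35)).astype(np.uint8)
mk[:, :330]=0;mk[:,400:]=0;mk[:100]=0;mk[150:]=0
s=0.0001;g=np.mgrid[0:600,0:600]
for h in (.0515,.078):
    X=.522+(300-g[0])*s;Y=-.168-(g[1]-300)*s
    u,v=wproj(np.stack([X,Y,X*0+h],-1),m)
    o=cv2.remap(mk,u.astype(np.float32),v.astype(np.float32),cv2.INTER_NEAREST)
    c=max(cv2.findContours(o,0,1)[0],key=cv2.contourArea);(cx,cy),r=cv2.minEnclosingCircle(c)
    print(h,.522+(300-cy)*s,-.168-(cx-300)*s,r*s)
d=z['d'];v,u=np.nonzero(mk&(d>0));P=ww(u,v,d[v,u],m)
Q=P[P[:,2]>.072];print(len(Q),Q.mean(0),(Q.min(0)+Q.max(0))/2,Q.min(0),Q.max(0))
to(.44,.16,.24)
E
```

```text
0.0515 0.522025537109375 -0.16900811462402346 0.009857405090332031
0.078 0.5214352935791016 -0.16656470642089843 0.008974262237548828
206 [ 0.5206 -0.1692  0.0769] [ 0.5213 -0.1687  0.0762] [ 0.515  -0.1753  0.0722] [ 0.5275 -0.1621  0.0802]
t 2.15 tcp [ 0.4409 -0.1669  0.2192] yawY -71.5 j [-0.5403  0.1324 -0.1929  1.2457  0.0002  2.2791] op 0.08543144691033712 F [ 0.2742 -0.5181 -0.1266]
shift [-0.0208 -0.3104 -0.1026]
```

```bash
python3 -c "
from h import *
to(.529,.203,.20)"
```

```text
t 2.15 tcp [ 0.4409 -0.1669  0.2192] yawY -71.5 j [-0.5403  0.1324 -0.1929  1.2457  0.0002  2.2791] op 0.08543144691033712 F [ 0.2742 -0.5181 -0.1266]
shift [ 0.0193 -0.323  -0.2007]
```

Request:
jog_arm(plan="100 0 -0.03 -0.018 -6; 100 0 -0.06 -0.036 -13; 100 0 -0.09 -0.055 -20; 100 0 -0.12 -0.074 -27; 100 0 -0.15 -0.093 -34; 100 0 -0.18 -0.112 -41; 100 0 -0.21 -0.13 -48; 100 0.005 -0.24 -0.149 -55; 70 0.01 -0.27 -0.168 -62; 60 0.015 -0.3 -0.187 -69; 60 0.019 -0.323 -0.201 -71.5; 60 0.019 -0.323 -0.201 -71.5")

```text
time: 3.15
tcp_pos: [0.5299, 0.206, 0.199]
tcp_rot: [0.501, 0.499, 0.502, -0.499]
ft_force: [-1.2, -0.8, -0.5]
opening: 0.051
```

```bash
python3 - <<'E'
from h import *
m=manip.camera_model('wrist');p,d=cap('wrist','w2')
to(.529,.203,.071)
vv,uu=np.mgrid[0:480,0:640]; P=ww(uu,vv,d,m)
for lo,hi,r in((.079,.1,.03),(.045,.06,.055)):
    k=(d>0)&(P[...,2]>lo)&(P[...,2]<hi)&(np.hypot(P[...,0]-.529,P[...,1]-.203)<r);Q=P[k]
    print(len(Q),(Q.min(0)+Q.max(0))/2,Q.min(0),Q.max(0))
E
```

```text
t 3.2 tcp [0.5295 0.2041 0.1993] yawY 0.1 j [ 0.22    0.3031 -0.0178  1.2512  0.0002  1.789 ] op 0.051169916892086977 F [-0.4875 -0.1754 -0.2153]
shift [ 0.1283 -0.0003  0.0011]
866 [0.5277 0.2039 0.0834] [0.5163 0.1925 0.079 ] [0.5391 0.2153 0.0877]
8805 [0.5279 0.2036 0.0516] [0.4825 0.1579 0.0451] [0.5733 0.2493 0.0581]
```

View pics/w2.png

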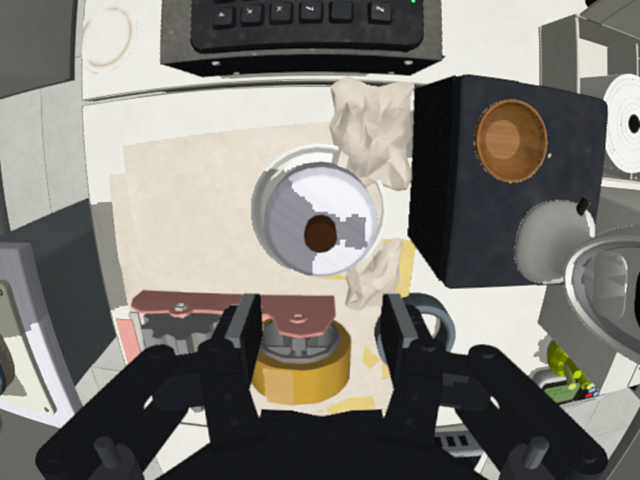

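Request:
jog_arm(plan="60 0.035 -0.001 0 0; 60 0.07 -0.0015 0 0; 60 0.105 -0.0015 0 0; 60 0.13 -0.0015 0 0; 60 0.13 -0.0015 0 0; 60 0.13 -0.0015 0 0; 10 0.13 -0.0015 0 0; 10 0.13 -0.0015 0 0; 10 0.13 -0.0015 0 0; 10 0.13 -0.0015 0 0; 10 0.13 -0.0015 0 0; 10 0.13 -0.0015 0 0", force=50)

```text
time: 4.2
tcp_pos: [0.5291, 0.2039, 0.0717]
tcp_rot: [0.501, 0.5, 0.5, -0.499]
ft_force: [-0.5, -3.3, 6.5]
opening: 0.0223
```

Request:
jog_arm(plan="10 0 0 0 0; 10 -0.015 0 0 0; 10 -0.03 0 0 0; 10 -0.05 0 0 0; 10 -0.07 0 0 0; 10 -0.09 0 0 0; 10 -0.1 0 0 0; 10 -0.1 0 0 0")

```text
time: 4.87
tcp_pos: [0.5299, 0.2042, 0.1746]
tcp_rot: [0.502, 0.502, 0.499, -0.497]
ft_force: [0.4, 0.2, -1.5]
opening: 0.0223
```

```bash
python3 - <<'E'
from h import *
m=manip.camera_model('wrist');p,d=cap('wrist','w3')
to(.345,.34,.171)
E
```

```text
t 4.92 tcp [0.5293 0.2041 0.1728] yawY 0.1 j [ 0.2205  0.3111 -0.0751  1.1793 -0.0006  1.7897] op 0.02217602950520101 F [-0.3142 -0.3581 -1.8888]
shift [ 0.0009 -0.1841 -0.1362]
```

View pics/w3.png

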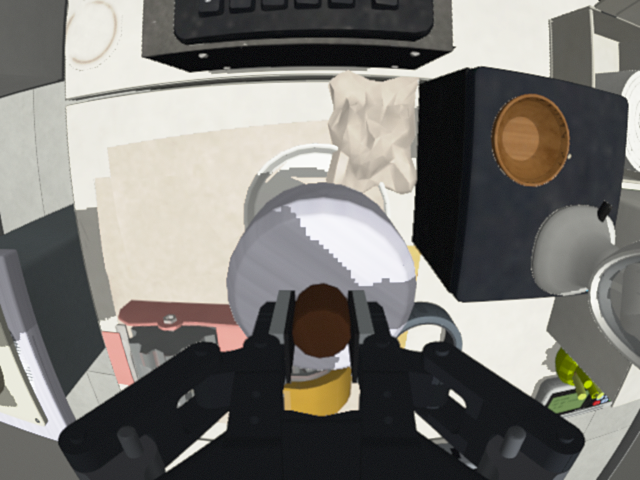

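Request:
jog_arm(plan="10 0 -0.025 0 0; 10 0 -0.06 -0.005 0; 10 0 -0.095 -0.01 0; 10 0 -0.13 -0.015 0; 10 0 -0.16 -0.03 0; 10 0 -0.18 -0.055 0; 10 0 -0.184 -0.085 0; 10 0 -0.184 -0.115 0; 10 0.01 -0.184 -0.136 0; 10 0.035 -0.184 -0.136 0; 10 0.06 -0.184 -0.136 0; 10 0.06 -0.184 -0.136 0")

```text
time: 5.92
tcp_pos: [0.3427, 0.3385, 0.1069]
tcp_rot: [0.501, 0.498, 0.5, -0.501]
ft_force: [-0.8, -0.8, -3.2]
opening: 0.0221
```

```bash
python3 - <<'E'
from h import *
m=manip.camera_model('wrist');p,d=cap('wrist','w4');cap('scene','s4')
to(.345,.34,.0657)
E
```

```text
t 6.02 tcp [0.3446 0.3393 0.111 ] yawY 0.1 j [ 0.6054  0.2226 -0.3704  0.9764 -0.0026  2.1746] op 0.02248668472963532 F [ 0.805   0.7705 -2.2059]
shift [ 0.0453  0.0003 -0.0008]
```

View pics/w4.png

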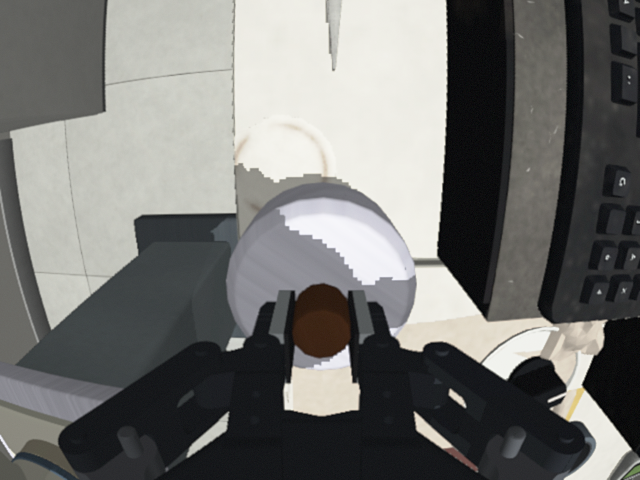

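View pics/s4.png

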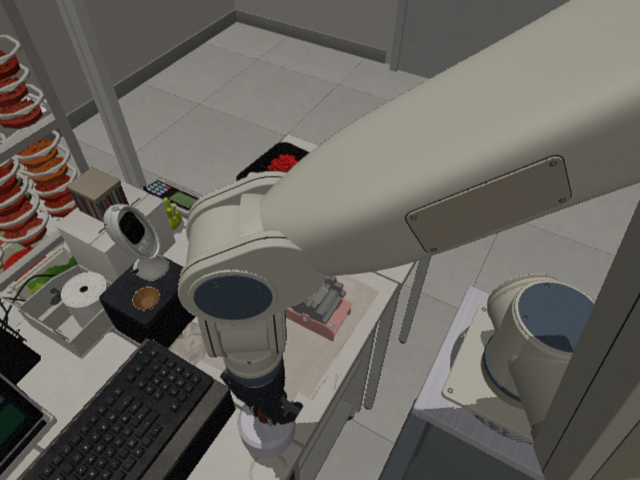

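Request:
jog_arm(plan="10 0.012 0 0 0; 10 0.024 0 0 0; 10 0.032 0 0 0; 10 0.036 0 0 0; 10 0.039 0 0 0; 10 0.042 0 0 0; 10 0.044 0 0 0; 10 0.046 0 0 0; 10 0.046 0 0 0; 10 0.046 0 0 0")

```text
time: 6.85
tcp_pos: [0.3451, 0.3392, 0.0657]
tcp_rot: [0.502, 0.5, 0.499, -0.499]
ft_force: [0.3, -1.8, 5.2]
opening: 0.0222
```

```bash
python3 - <<'E'
from h import *
to(.345,.34,.0657)
E
```

```text
t 6.85 tcp [0.3451 0.3392 0.0657] yawY 0.1 j [ 0.605   0.2673 -0.4423  0.8588 -0.003   2.1743] op 0.02216044318562538 F [ 0.2571 -1.7628  5.1865]
shift [-0.     -0.0001 -0.0008]
```

Contact felt (+5 N upward, from −2). Release and rise.

Request:
jog_arm(plan="40 0 0 0 0; 50 0 0 0 0; 55 0 0 0 0; 55 0 0 0 0; 55 0 0 0 0; 55 -0.02 0 0 0; 55 -0.05 0 0 0; 55 -0.085 0 0 0; 55 -0.12 0 0 0; 55 -0.14 0 0 0; 55 -0.14 0 0 0; 55 -0.14 0 0 0")

```text
time: 7.85
tcp_pos: [0.345, 0.3397, 0.2065]
tcp_rot: [0.502, 0.501, 0.499, -0.498]
ft_force: [-0.3, 0.3, -0.1]
opening: 0.0469
```

```bash
python3 - <<'E'
from h import *
m=manip.camera_model('wrist');p,d=cap('wrist','w5')
vv,uu=np.mgrid[0:480,0:640]; P=ww(uu,vv,d,m)
for lo,hi,r in((.07,.1,.03),(.04,.057,.055)):
    k=(d>0)&(P[...,2]>lo)&(P[...,2]<hi)&(np.hypot(P[...,0]-.345,P[...,1]-.339)<r);Q=P[k]
    print(len(Q),(Q.min(0)+Q.max(0))/2,Q.min(0),Q.max(0))
to(.528,.125,.21)
E
```

```text
809 [0.3439 0.3387 0.076 ] [0.3323 0.3266 0.0702] [0.3555 0.3507 0.0819]
8160 [0.3439 0.3383 0.0485] [0.2986 0.2925 0.0401] [0.3891 0.384  0.0569]
t 7.9 tcp [0.3444 0.3393 0.2053] yawY 0.1 j [ 0.6059  0.1576 -0.1981  1.2126 -0.003   2.1752] op 0.04675476716781606 F [-0.598   1.3855 -0.3774]
shift [-0.0038  0.1832  0.2146]
```

View pics/w5.png

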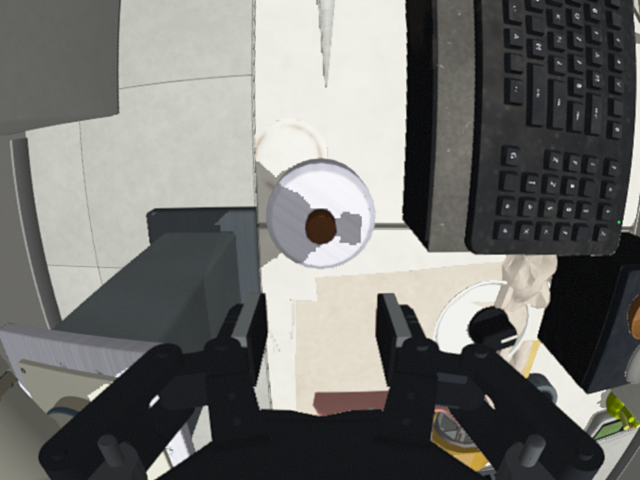

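Request:
jog_arm(plan="55 0 0.025 0.027 0; 55 0 0.05 0.054 0; 55 0 0.075 0.081 0; 55 0 0.1 0.108 0; 55 0 0.125 0.135 0; 55 0 0.15 0.16 0; 55 0 0.17 0.18 0; 55 0 0.183 0.2 0; 55 0 0.183 0.2 0; 55 0 0.183 0.2 0; 55 0 0.183 0.2 0")

```text
time: 8.82
tcp_pos: [0.5269, 0.1398, 0.2049]
tcp_rot: [0.501, 0.5, 0.5, -0.5]
ft_force: [-0.5, 0.7, 0.3]
opening: 0.0469
```

```bash
python3 - <<'E'
from h import *
m=manip.camera_model('wrist');p,d=cap('wrist','w6')
to(.528,.204,.2)
s=0.0002;g=np.mgrid[0:600,0:600]
X=.528+(300-g[0])*s;Y=.204-(g[1]-300)*s
u,v=wproj(np.stack([X,Y,X*0+.042],-1),m)
o=cv2.remap(p,u.astype(np.float32),v.astype(np.float32),cv2.INTER_CUBIC);cv2.imwrite('pics/r6.png',o[...,::-1])
for r in manip.silhouettes('wrist','knob')[:2]:
    k=r['region']&(d>0);v,u=np.nonzero(k);P=ww(u,v,d[v,u],m)
    Q=P[(P[:,2]>.036)]; 
    rc=cv2.minAreaRect((Q[:,:2]*1000).astype(np.float32))
    print(r['score'],r['at'],len(Q),Q.mean(0),rc, np.median(Q[:,2]))
    S=P[(P[:,2]<.02)];print(S.min(0),S.max(0))
E
```

```text
t 8.87 tcp [0.5268 0.1402 0.2053] yawY 0.1 j [ 0.1068  0.2612 -0.0617  1.246  -0.0012  1.6755] op 0.0468675844790392 F [-0.0549 -0.2835  0.5488]
shift [ 0.0053  0.0013 -0.0638]
0.76 [329.9, 134.0] 1622 [0.5338 0.2057 0.0415] ((533.981201171875, 205.39755249023438), (44.60561752319336, 25.760562896728516), 15.722343444824219) 0.041557596922191034
[0.5091 0.1804 0.0049] [0.5585 0.23   0.0197]
```

View pics/r6.png

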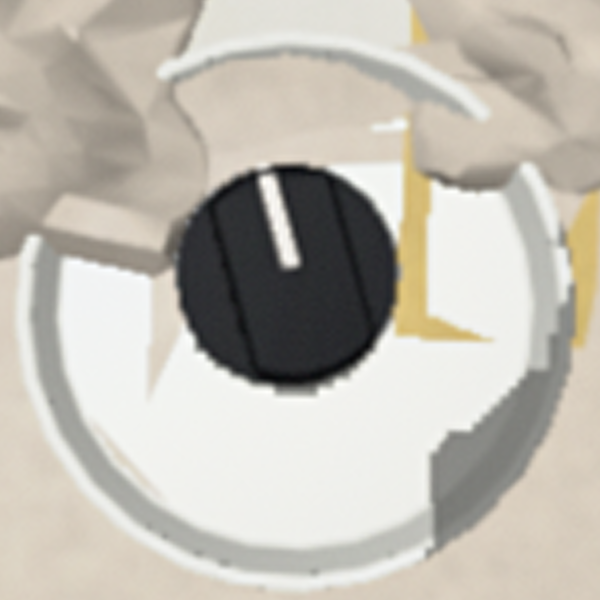

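```bash
python3 - <<'E'
from h import *
m=manip.camera_model('wrist');p,d=manip.capture('wrist')
vv,uu=np.mgrid[0:480,0:640]; P=ww(uu,vv,d,m)
a=np.radians(15.7);q=P[...,:2]-np.array([.534,.2055])
lx=q[...,0]*np.cos(a)+q[...,1]*np.sin(a);ly=-q[...,0]*np.sin(a)+q[...,1]*np.cos(a)
print('rows lx, cols ly 16..52 step4')
for x in np.arange(-.016,.017,.004):
    for sgn in(1,-1):
        print('%.3f'%x,sgn,[int(1000*P[...,2][(abs(lx-x)<.002)&(abs(sgn*ly-y)<.002)&(d>0)].max(initial=-.001)) for y in np.arange(.016,.056,.004)],end='  ')
    print()
to(.534,.2055,.15)
E
```

```text
rows lx, cols ly 16..52 step4
-0.016 1 [13, 12, 6, 6, 7, 6, 6, 6, 7, 9]  -0.016 -1 [13, 12, 7, 7, 6, 7, 6, 298, 7, 293]  
-0.012 1 [12, 13, 11, 7, 7, 6, 6, 7, 6, 8]  -0.012 -1 [12, 12, 12, 7, 6, 7, 6, 299, 298, 289]  
-0.008 1 [13, 12, 13, 7, 7, 7, 6, 7, 6, 7]  -0.008 -1 [12, 12, 13, 7, 6, 6, 6, 300, 299, 285]  
-0.004 1 [13, 12, 13, 7, 8, 7, 7, 7, 7, 7]  -0.004 -1 [13, 13, 12, 7, 6, 7, 6, 301, 300, 288]  
0.000 1 [13, 13, 13, 7, 6, 7, 6, 6, 6, 8]  0.000 -1 [13, 12, 13, 8, 6, 7, 7, 7, 298, 290]  
0.004 1 [13, 13, 12, 7, 7, 7, 7, 6, 7, 9]  0.004 -1 [12, 13, 12, 6, 7, 7, 7, 6, 7, 283]  
0.008 1 [12, 13, 14, 13, 11, 7, 7, 6, 7, 10]  0.008 -1 [12, 13, 13, 7, 7, 6, 13, 15, 15, 270]  
0.012 1 [13, 13, 18, 18, 16, 13, 10, 7, 8, 12]  0.012 -1 [12, 13, 12, 6, 7, 12, 16, 17, 18, 17]  
0.016 1 [14, 15, 18, 18, 18, 17, 16, 14, 11, 13]  0.016 -1 [12, 11, 6, 6, 7, 12, 15, 17, 17, 17]  
t 8.97 tcp [0.527  0.1405 0.206 ] yawY 0.2 j [ 0.1074  0.2605 -0.0611  1.2462 -0.0013  1.6753] op 0.04688285122697113 F [ 0.8553 -0.4771 -0.0468]
shift [ 0.0559  0.0071 -0.065 ]
```

Request:
jog_arm(plan="55 0 0.001 -0.01 -7; 55 0 0.002 -0.02 -14; 55 0 0.003 -0.03 -21; 55 0 0.004 -0.04 -28; 55 0 0.005 -0.05 -35; 55 0 0.006 -0.06 -42; 55 0 0.007 -0.065 -49; 55 0 0.007 -0.065 -56; 55 0.01 0.007 -0.065 -63; 55 0.02 0.007 -0.065 -70; 55 0.03 0.007 -0.065 -77; 55 0.04 0.007 -0.065 -84")

```text
time: 9.97
tcp_pos: [0.5332, 0.2065, 0.1657]
tcp_rot: [0.708, 0.033, 0.705, -0.034]
ft_force: [0.4, 0.0, 0.4]
opening: 0.0471
```

```bash
python3 -c "
from h import *
to(.534,.2055,.11)"
```

```text
t 9.97 tcp [0.5332 0.2065 0.1657] yawY 84.6 j [ 0.2235  0.3237 -0.0753  1.1685 -0.0016  0.3177] op 0.047075969701479536 F [0.4492 0.0235 0.3682]
shift [ 0.0557 -0.0008  0.0007]
```

Request:
jog_arm(plan="55 0.01 -0.001 0.001 -7; 55 0.025 -0.001 0.001 -14; 55 0.04 -0.001 0.001 -21; 55 0.056 -0.001 0.001 -21; 55 0.056 -0.001 0.001 -21; 55 0.056 -0.001 0.001 -21")

```text
time: 10.47
tcp_pos: [0.5335, 0.2059, 0.1095]
tcp_rot: [0.701, -0.097, 0.7, 0.096]
ft_force: [0.3, 0.1, 0.6]
opening: 0.0467
```

```bash
python3 - <<'E'
from h import *
cap('wrist','w7');to(.534,.2055,.028)
E
```

```text
t 10.52 tcp [0.5341 0.2059 0.1103] yawY 105.6 j [ 0.2221  0.3606 -0.1689  1.0379 -0.0016 -0.0502] op 0.04731906322142019 F [0.4043 0.389  0.2258]
shift [ 0.0823 -0.0002 -0.0004]
```

View pics/w7.png

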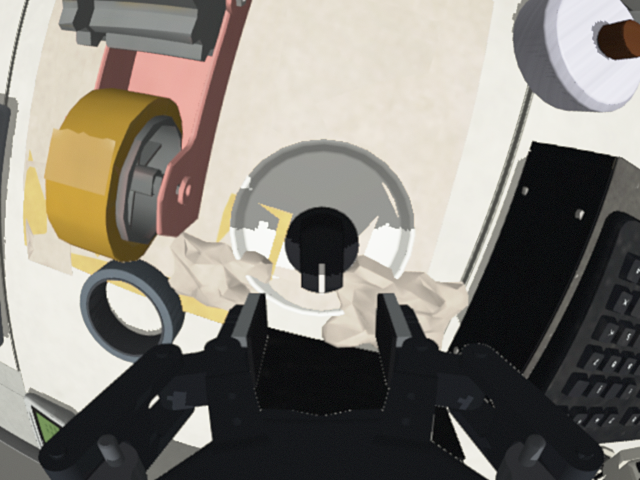

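```bash
python3 - <<'E'
from h import *
for n in ('wrist','top','scene'):
    p,d=manip.capture(n); m=manip.camera_model(n)
    vv,uu=np.mgrid[0:480,0:640]; P=ww(uu,vv,d,m) if n=='wrist' else w(n,uu,vv,d)
    for y in np.arange(.14,.30,.02):
        k=(d>0)&(abs(P[...,1]-y)<.01)&(P[...,2]>.095)&(P[...,2]<.13)&(P[...,0]>.56)&(P[...,0]<.75)
        if n=='wrist': k&=(uu>258)&(uu<385)&(vv<410)
        if k.sum()>3: print(n,'%.2f'%y,k.sum(),np.percentile(P[k][:,0],[0,2,10]),np.median(P[k][:,2]))
E
```

```text
top 0.18 686 [0.6091 0.6101 0.619 ] 0.11961845449956382
top 0.20 409 [0.609  0.6094 0.6116] 0.12100012079484114
top 0.22 342 [0.609  0.6095 0.6108] 0.12097655627185055
top 0.24 363 [0.6088 0.6092 0.611 ] 0.1208372511719294
top 0.26 172 [0.6096 0.6472 0.6525] 0.121105485988819
top 0.28 141 [0.6645 0.6653 0.6689] 0.12159239310237868
scene 0.18 132 [0.6095 0.6109 0.6118] 0.12153321371873979
scene 0.20 324 [0.6095 0.6102 0.6114] 0.12183280743912739
scene 0.22 326 [0.6091 0.6106 0.6114] 0.12191654080166234
scene 0.24 513 [0.6097 0.6106 0.6118] 0.12216458896860721
scene 0.26 483 [0.6097 0.6105 0.6116] 0.1218992945249982
scene 0.28 555 [0.6097 0.6105 0.6118] 0.12222487599074677
```

Request:
jog_arm(plan="55 0.03 0 0 0; 55 0.055 0 0 0; 55 0.075 0 0 0; 55 0.082 0 0 0; 55 0.082 0 0 0; 20 0.082 0 0 0; 20 0.082 0 0 0; 20 0.082 0 0 0; 20 0.082 0 0 0; 20 0.082 0 0 0; 20 0.082 0 0 0", force=60)

```text
time: 11.58
tcp_pos: [0.5362, 0.2059, 0.0306]
tcp_rot: [0.703, -0.096, 0.698, 0.096]
ft_force: [-0.7, 0.1, 7.6]
opening: 0.0246
```

Request:
jog_arm(plan="20 -0.01 0 0 0; 20 -0.03 0 0 0; 20 -0.06 0 0 0; 20 -0.095 0 0 0; 20 -0.13 0 0 0; 20 -0.15 0 0 0; 20 -0.15 0 0 0; 20 -0.15 0 0 0")

```text
time: 12.25
tcp_pos: [0.5355, 0.206, 0.1827]
tcp_rot: [0.705, -0.096, 0.696, 0.096]
ft_force: [-0.3, -0.9, 0.3]
opening: 0.0248
```

```bash
python3 - <<'E'
from h import *
m=manip.camera_model('wrist');p,d=cap('wrist','w8')
P0,M,s=pose();to(.522,-.169,.17)
vv,uu=np.mgrid[0:480,0:640]; P=ww(uu,vv,d,m)
L=(P-P0)@M
k=(d>0)&(abs(L[...,1])<.03)&(abs(L[...,2])<.04)&(L[...,0]>-.03)&(L[...,0]<.04)
print(np.histogram(L[k][:,0],bins=14))
cv2.imwrite('pics/w8c.png',cv2.resize(p[230:390,230:410,::-1],None,fx=4,fy=3.5,interpolation=cv2.INTER_CUBIC))
E
```

```text
t 12.3 tcp [0.5348 0.2058 0.1811] yawY 105.6 j [ 0.2217  0.3141 -0.049   1.1986 -0.0016 -0.0505] op 0.024631945849411745 F [-0.6755  0.4634 -0.4298]
shift [ 0.0108 -0.3575 -0.1133]
(array([ 370,  451,  483,  446, 5881,  670,  497,  428,  286,  209,  193,  244, 1839,  206]), array([-0.03  , -0.0262, -0.0223, -0.0185, -0.0146, -0.0108, -0.007 , -0.0031,  0.0007,  0.0046,  0.0084,  0.0122,  0.0161,  0.0199,  0.0238]))
```

View pics/w8c.png

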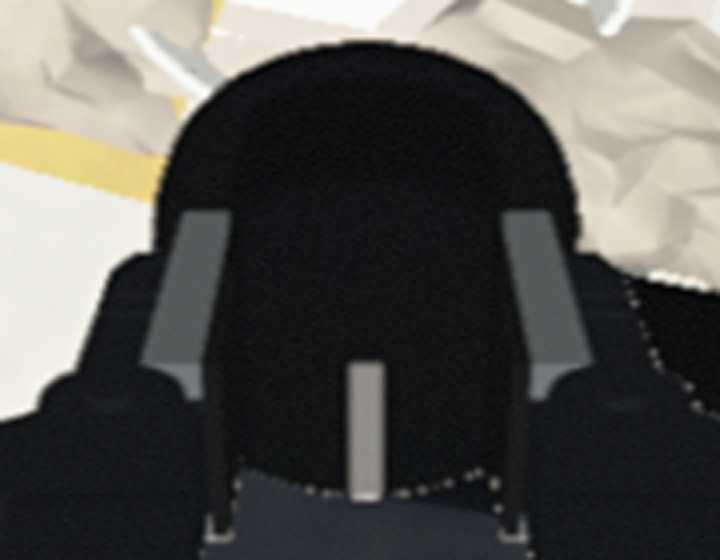

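```bash
python3 - <<'E'
from h import *
P0,M,s=pose()
m=manip.camera_model('wrist');p,d=manip.capture('wrist')
vv,uu=np.mgrid[0:480,0:640]; P=ww(uu,vv,d,m)
L=(P-P0)@M
k=(d>0)&(abs(L[...,1])<.012)&(abs(L[...,2])<.04)&(L[...,0]>-.016)&(L[...,0]<-.009)
Q=L[k];print('top x',np.median(Q[:,0]),'z rng',np.percentile(Q[:,2],[0,1,99,100]))
# tilt
A=np.c_[Q[:,1:],np.ones(len(Q))];print('plane',np.linalg.lstsq(A,Q[:,0],rcond=None)[0])
k=(d>0)&(abs(L[...,1])<.03)&(abs(L[...,2])<.04)&(L[...,0]>.015)&(L[...,0]<.020)
Q=L[k];print('skirt',np.median(Q[:,0]),Q.min(0),Q.max(0))
# white pointer
g=p.astype(int).min(-1);kk=(d>0)&(g>120)&(uu>300)&(uu<345)&(vv>320)&(vv<380);Q=L[kk];print('ptr',Q.min(0),Q.max(0))
# edges of line for yaw
zz=Q[:,2];hi=Q[zz>np.median(zz)];lo=Q[zz<=np.median(zz)];dv=hi.mean(0)-lo.mean(0);print('ptr yaw err deg',np.degrees(np.arctan2(dv[1],dv[2])))
print(np.degrees(np.arctan2(-M[1,2],-M[0,2])),np.degrees(np.arctan2(M[1,2],M[0,2])), M)
E
```

```text
top x -0.011120063615702154 z rng [-0.0245 -0.0233  0.0171  0.0198]
plane [-0.0041 -0.0057 -0.0112]
skirt 0.018700724117512266 [ 0.015  -0.0257 -0.0278] [0.02   0.0246 0.0009]
ptr [-0.0131 -0.0017 -0.001 ] [-0.0083  0.0008  0.0206]
ptr yaw err deg 0.062284319602807184
-164.40008588366248 15.599914116337517 [[ 0.0092 -0.2689  0.9631]
 [ 0.0004  0.9632  0.2689]
 [-1.     -0.0021  0.009 ]]
```

```bash
python3 -c "
from h import *
to(.5238,-.168,.18)"
```

```text
t 12.35 tcp [0.5345 0.2057 0.1802] yawY 105.6 j [ 0.2217  0.3151 -0.0501  1.1983 -0.0016 -0.0505] op 0.02459478140810454 F [-0.3191 -0.2918 -0.9143]
shift [ 0.     -0.3571 -0.1108]
```

Request:
jog_arm(plan="20 0 -0.03 -0.009 -1; 20 0 -0.067 -0.021 -3; 20 0 -0.104 -0.032 -5; 20 0 -0.141 -0.044 -7; 20 0 -0.178 -0.055 -9; 20 0 -0.215 -0.067 -11; 20 0 -0.252 -0.078 -12.9; 20 0 -0.288 -0.089 -12.9; 20 0 -0.324 -0.1 -12.9; 20 0 -0.345 -0.107 -12.9; 20 0 -0.357 -0.111 -12.9; 20 0 -0.357 -0.111 -12.9")

```text
time: 13.35
tcp_pos: [0.523, -0.17, 0.1787]
tcp_rot: [0.688, -0.173, 0.684, 0.173]
ft_force: [0.5, 0.9, -0.4]
opening: 0.0247
```

```bash
python3 - <<'E'
from h import *
m=manip.camera_model('wrist');p,d=cap('wrist','w9');cap('scene','s9')
to(.5238,-.168,.11);print(pose()[1])
E
```

```text
t 13.45 tcp [ 0.5232 -0.1674  0.1792] yawY 118.5 j [-0.4645  0.2781 -0.106   1.1819  0.0038 -0.9613] op 0.02464181288196406 F [0.5288 0.5515 0.014 ]
shift [ 0.0692 -0.0007 -0.0001]
[[ 0.006  -0.4765  0.8791]
 [ 0.0013  0.8792  0.4765]
 [-1.     -0.0017  0.0059]]
```

View pics/w9.png

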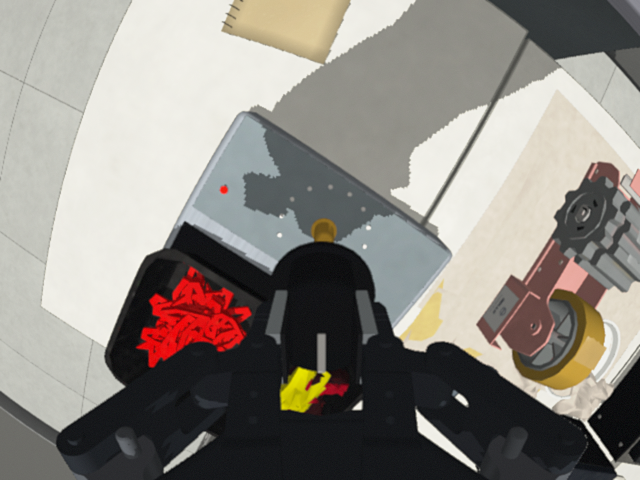

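View pics/s9.png

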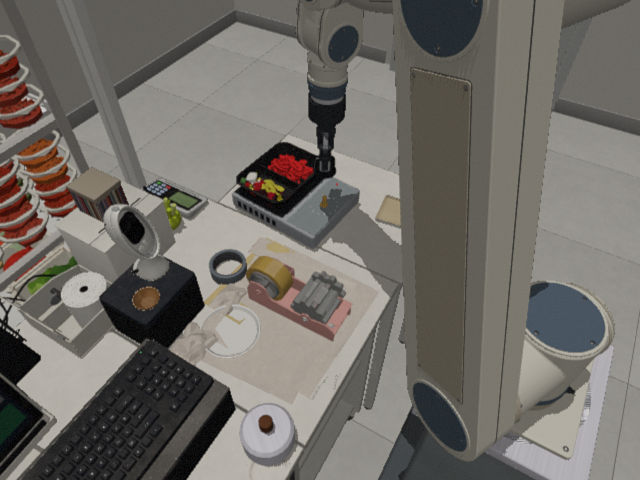

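Request:
jog_arm(plan="20 0.03 -0.0005 0 0; 20 0.055 -0.0005 0 0; 20 0.069 -0.0005 0 0; 20 0.072 -0.0005 0 0; 20 0.072 -0.0005 0 0; 20 0.072 -0.0005 0 0")

```text
time: 13.95
tcp_pos: [0.5243, -0.1669, 0.108]
tcp_rot: [0.688, -0.174, 0.683, 0.174]
ft_force: [0.3, 0.2, -0.3]
opening: 0.0245
```

```bash
python3 - <<'E'
from h import *
cap('scene','s10');p=cap('wrist','w10')[0]
cv2.imwrite('pics/w10c.png',cv2.resize(p[140:400,200:440,::-1],None,fx=2.3,fy=2.3))
b=cv2.imread('pics/s10.png');cv2.imwrite('pics/s10c.png',cv2.resize(b[140:240,270:380],None,fx=5,fy=5,interpolation=cv2.INTER_CUBIC))
to(.5238,-.168,.085)
E
```

```text
t 14.05 tcp [ 0.5245 -0.1675  0.1085] yawY 118.5 j [-0.4636  0.3258 -0.2279  1.0104  0.0039 -0.9611] op 0.024589449054038166 F [ 0.2756 -1.1588 -0.4597]
shift [ 0.0235  0.     -0.0011]
```

View pics/s10c.png

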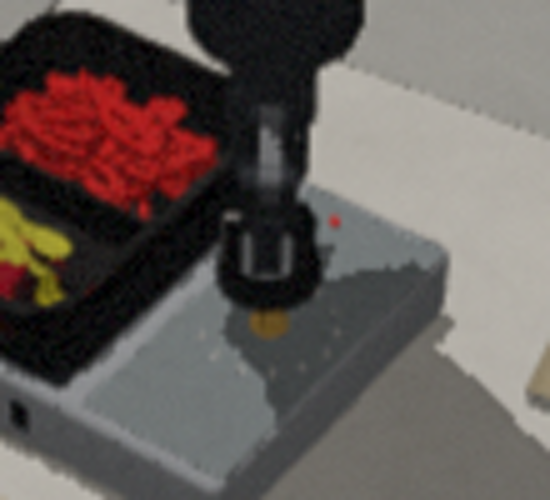

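View pics/w10c.png

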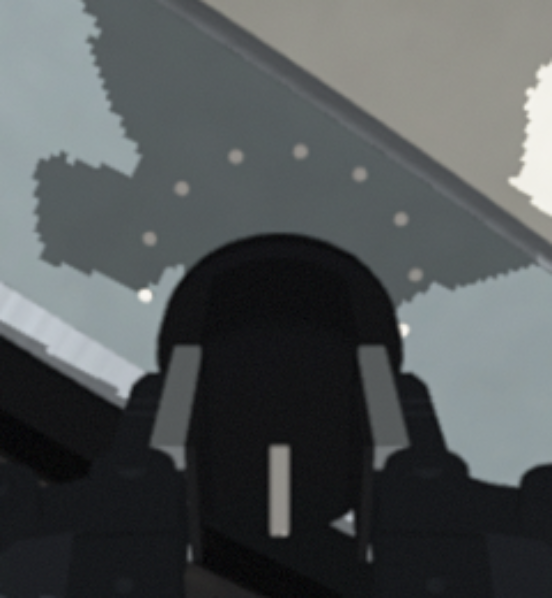

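Request:
jog_arm(plan="20 0.003 0 -0.001 0; 20 0.006 0 -0.001 0; 20 0.008 0 -0.001 0; 20 0.01 0 -0.001 0; 20 0.012 0 -0.001 0; 20 0.012 0 -0.001 0")

```text
time: 14.55
tcp_pos: [0.5235, -0.168, 0.096]
tcp_rot: [0.688, -0.174, 0.683, 0.174]
ft_force: [-0.8, 0.0, -0.4]
opening: 0.025
```

```bash
python3 -c "
from h import *
to(.5238,-.168,.085);print(manip.state()['wrist_torque'])"
```

```text
t 14.55 tcp [ 0.5235 -0.168   0.096 ] yawY 118.5 j [-0.4651  0.3352 -0.2489  0.9806  0.0039 -0.9625] op 0.024962899549205858 F [-0.8123  0.0351 -0.3931]
shift [ 0.011  -0.0001  0.0001]
[0.0293 0.0144 0.0149]
```

Request:
jog_arm(plan="20 0.003 0 0 0; 20 0.006 0 0 0; 20 0.008 0 0 0; 20 0.01 0 0 0; 20 0.011 0 0 0; 20 0.012 0 0 0; 20 0.012 0 0 0; 20 0.012 0 0 0")

```text
time: 15.22
tcp_pos: [0.5236, -0.1679, 0.0843]
tcp_rot: [0.688, -0.174, 0.683, 0.174]
ft_force: [-1.1, 0.2, 3.2]
opening: 0.0247
```

```bash
python3 -c "
from h import *
to(.5238,-.168,.085);print(manip.state()['wrist_torque'])"
```

```text
t 15.22 tcp [ 0.5236 -0.1679  0.0843] yawY 118.5 j [-0.465   0.3454 -0.2669  0.9523  0.0039 -0.9624] op 0.024672684967461743 F [-1.1016  0.1985  3.2469]
shift [-0.0007 -0.0002  0.0001]
[0.1329 0.2924 0.0248]
```

Request:
jog_arm(plan="20 0 0 0 0; 20 0.001 0 0 0; 20 0.002 0 0 0; 20 0.003 0 0 0; 20 0.004 0 0 0; 20 0.005 0 0 0; 20 0.005 0 0 0; 20 0.005 0 0 0", force=80)

```text
time: 15.88
tcp_pos: [0.5237, -0.1679, 0.0796]
tcp_rot: [0.688, -0.175, 0.683, 0.174]
ft_force: [-3.2, 0.8, 7.8]
opening: 0.0243
```

```bash
python3 -c "
from h import *
for i in range(4):
    to(.5238,-.168,.085); manip.capture('top')"
```

```text
t 15.88 tcp [ 0.5237 -0.1679  0.0796] yawY 118.5 j [-0.465   0.3495 -0.2741  0.9405  0.0038 -0.9624] op 0.024281636501518447 F [-3.1895  0.7699  7.7648]
shift [-0.0054 -0.0001  0.0001]
t 15.93 tcp [ 0.5237 -0.168   0.0796] yawY 118.5 j [-0.465   0.3495 -0.2741  0.9406  0.0038 -0.9624] op 0.0240447603728316 F [-2.6324  0.9321  7.7885]
shift [-0.0054 -0.0001  0.0001]
t 15.98 tcp [ 0.5237 -0.168   0.0796] yawY 118.5 j [-0.465   0.3495 -0.2741  0.9406  0.0038 -0.9623] op 0.024108367697943757 F [-2.4838  0.7095  7.3036]
shift [-0.0054 -0.0001  0.0001]
t 16.03 tcp [ 0.5236 -0.1679  0.0796] yawY 118.5 j [-0.465   0.3494 -0.2741  0.9407  0.0038 -0.9623] op 0.024054243621831794 F [-2.7404  1.3674  8.9368]
shift [-0.0054 -0.0001  0.0002]
```

Request:
jog_arm(plan="20 0.001 0 0 0; 20 0.001 0 0 0; 20 0.001 0 0 0; 20 0.001 0 0 0")

```text
time: 16.42
tcp_pos: [0.5237, -0.168, 0.0791]
tcp_rot: [0.688, -0.175, 0.683, 0.173]
ft_force: [-3.4, 0.4, 8.5]
opening: 0.0243
```

```bash
python3 - <<'E'
from h import *
P0,M,s=pose();to(.5238,-.168,.085)
m=manip.camera_model('wrist');p,d=cap('wrist','w11');cap('scene','s11')
vv,uu=np.mgrid[0:480,0:640]; P=ww(uu,vv,d,m);L=(P-P0)@M
k=(d>0)&(abs(L[...,1])<.012)&(abs(L[...,2])<.03)&(L[...,0]>-.016)&(L[...,0]<-.007)
Q=P[k];print('top z',np.median(Q[:,2]),'L',np.median(L[k][:,0]),np.percentile(L[k][:,2],[1,99]))
g=p.astype(int).min(-1);kk=k&(g>90)&(abs(L[...,1])<.004);Q=L[kk];print('ptr',len(Q),Q.min(0),Q.max(0))
c=P[kk];f=np.polyfit(Q[:,2],Q[:,1],1);print('ptr line',f)
for n in('scene',):
    for l in ('lid','tape_grey','order_pad'):
        dd=manip.capture(n)[1]
        for r in manip.silhouettes(n,l)[:2]:
            v,u=np.nonzero(r['region']&(dd>0));X=w(n,u,v,dd[v,u]);print(l,round(r['score'],2),r['at'],np.median(X,0),X.min(0),X.max(0))
cv2.imwrite('pics/w11c.png',cv2.resize(p[140:400,200:440,::-1],None,fx=2.3,fy=2.3))
to(.5238,-.168,.085)
E
```

```text
t 16.42 tcp [ 0.5237 -0.168   0.0791] yawY 118.5 j [-0.465   0.3497 -0.2753  0.9387  0.0038 -0.9623] op 0.024319796932166342 F [-3.423   0.3826  8.4994]
shift [-0.0059 -0.0001  0.0002]
top z 0.09009628007497758 L -0.011051537095946515 [-0.0239  0.017 ]
ptr 320 [-0.0129 -0.0039 -0.0014] [-0.0088  0.0032  0.0201]
ptr line [-0.0067  0.0001]
lid 0.58 [269.1, 429.0] [0.3385 0.3476 0.0493] [ 0.3006  0.2944 -0.0007] [0.3915 0.3859 0.0833]
tape_grey 0.74 [225.3, 260.2] [0.6273 0.0815 0.0249] [ 0.5856  0.0385 -0.0018] [0.6888 0.123  0.0347]
order_pad 0.71 [382.6, 211.7] [ 0.4051 -0.2491  0.0101] [ 0.2629 -0.3104 -0.001 ] [0.4241 0.1355 0.4338]
t 16.82 tcp [ 0.5237 -0.168   0.0791] yawY 118.5 j [-0.465   0.3497 -0.2753  0.9387  0.0037 -0.9623] op 0.024085641748578152 F [-3.1998  0.7311  8.6983]
shift [-0.0059 -0.0001  0.0002]
```

View pics/w11c.png

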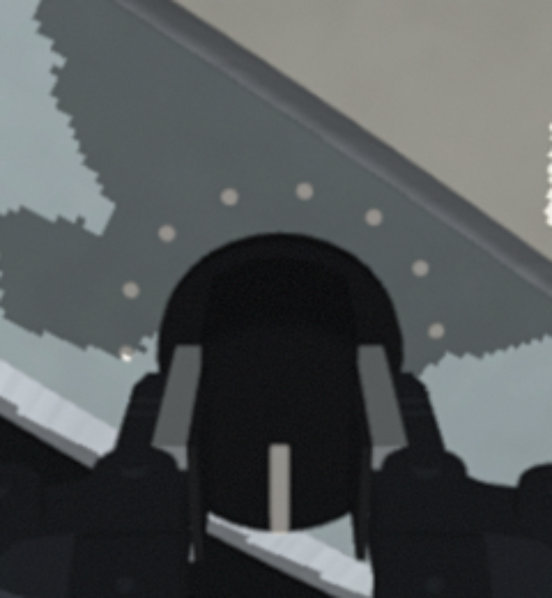

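View pics/s11.png

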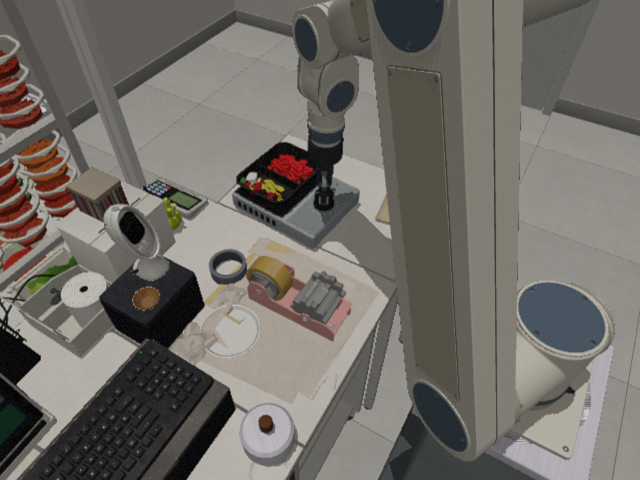

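```bash
python3 - <<'E'
from h import *
print(manip.job_done()); to(.5238,-.168,.085)
E
```

```text
the job is handed in; nothing more can be done
None
the job is handed in; nothing more can be done
```

The job is done and handed in at about 16.8 s. `job_done` gives no verdict, so these are my own last checks.

- **Cover:** I lifted it straight up by its wooden knob, by about 100 mm. It now stands let go on bare counter at about (0.344, 0.339), clear of the paper mat and roughly 0.23 m from the dish. The last picture shows it upright.
- **Knob on the shaft:** I turned the knob 13° so its pointer sits at about 28.5°, the direction I measured for the shaft's flat. It went down without resistance until it met the shaft end about 0.5 mm from the height I had worked out, so I take it to be fully home.
- **Pressed down:** It was still gripped at 80 N and held with about 8.6 N downward, which is about 4.6 mm of shaft travel from the given spring figures. The knob's top height in the depth picture suggests nearer 5.9 mm, but the cameras are only good to about 2 mm. Both are above the 3 mm needed. There was also a sideways force of about 3 N on the tool.
- **Bystanders:** The roll of tape reads within 1–2 mm of its starting position. The order pad was partly hidden by the arm at the end, so its position was not measured cleanly, but nothing was moved near it.

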